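# Lay out the fittings of a valve joint between two pipe stubs

## Robot

A 6-joint arm with a two-finger parallel gripper is mounted at the origin on the work surface. World frame = base frame: x ahead of the robot, y to its left, z up, the work surface at z = 0. Lengths are in m, angles in rad, forces in N, time in s.
With the tool pointing down it reaches from about 0.35 to 0.775 m from the base axis. Payload 5.5 kg.
Tool frame: the origin (TCP) lies at the very end of the fingers, on their centre line; the grasp point (between the pads) lies 19 mm behind it; z points along the fingers, y is the line along which they close (so a half turn about z gives the same grasp; the last joint's range is limited). The gripper opens to 85 mm and grips with 20 to 120 N. Pads are 22 mm wide; open, the fingers measure 114 mm over their backs; the gripper's body (76 mm by 85 mm) begins 54 mm behind the grasp point. The pads swing forward as they close: fully open they stand 13 mm farther back than shut.
Start: joints at [0.965, 0.313, 0.046, 1.304, 0, 1.431], TCP at [0.258, 0.514, 0.231] pointing down, gripper open.
Joint ranges: [-2.76, 2.76], [-0.86, 1.69], [-1.03, 1.26], [-2.2, 2.34], [-1.47, 1.5], [-3.14, 3.14]. Speed limits (rad/s): [2.57, 2.57, 3.14, 3.14, 3.14, 3.14].

## Interface

Orientations are given as a unit quaternion [x, y, z, w].
In Python, from bench import * gives the robot as it stands. The module is installed in compiled form; this text tells all that it offers.
- The arm moves only by the shell command python3 -m jog 'ROWS' [FORCE]. ROWS is JSON, a list of rows, each an object of numbers: "x", "y", "z": the shift along the tool's x, y, z as a fraction of full scale; "ax", "ay", "az": the turn, a rotation vector about the tool's x, y, z as a fraction of full scale; "grip": the opening, from 0 (shut) to 1 (fully open). In form: [{"x": .., "y": .., "z": .., "ax": .., "ay": .., "az": .., "grip": ..}, ...]. A call has exactly 10 rows; each row shifts and turns the commanded pose from where the row before left it, along the tool's axes as they then stand; what a row does not reach is not made up. Full scale, the value 1, is 5 cm for a shift and 180 degrees for a turn. A row lasts 1/10 s, in which the tool goes at most 50 mm and 8.59 degrees, less where a joint would pass 70% of its speed; a pose out of reach is approached as far as the arm can. A call with a number of a shift or a turn outside -1 to 1 is refused whole. A call with a gripper value outside its range is refused whole. The fingers move at their own pace and stop on an object; FORCE is the grip in N (left out, the last holds). Time passes only in rows, so rows that do not move let the fingers close, or fill a call up. It gives the time, the measured TCP pose, the force, the opening and the grip force at its end, in the units of the state.
- get_obs(): the state, without advancing time (a new reading comes with each control period).
- snapshot(name): name is "scene" or "top"; returns a dict with "frame" (384x512x3 uint8, red, green, blue), "vfov" (degrees; the focal length in pixels is half the picture's height over the tangent of half this angle, whatever the lens; pixels are square), "cx", "cy" (the principal point, pixels), "world_from_camera" (4x4, takes a point from camera to world coordinates). Camera axes: x right, y up, looking along -z (the intrinsics and any distortion apply to the point x, -y, -z); pixel columns grow to the right and rows downward; lengths in m; the calibration is good to about 2 mm. A picture is of the moment at which its call begins. There is no depth.
- hand_in(): hands the job in; it is judged then, once.
The state is a dict: "t": time; "qpos": joint angles; "qvel": joint speeds; "joint_efforts": joint torques, N m; "tcp_pos": TCP position; "ee_rot": TCP orientation; "wrist_force": force on the tool from outside, world axes, zero at the start; "torque": the same for the moment, N m; "grip_width": finger opening in m; "grip_force": force on a finger pad.
Only numpy, scipy, OpenCV 4.12 (cv2) and the standard library are available. Lean on these libraries where they do the work, as an engineer would, in place of code of your own. Each camera call takes 0.05 s, during which the arm holds its last target. There are 200 camera calls.

## Task

Lay out the fittings for the next joint on the steel plate, one centred on each of its three round pads: the flange on the end pad next to the blue-banded stub, the coupling on the end pad next to the orange-banded stub, and the ball valve on the middle pad between them, with its pipe running along the row. Seat the red plug fully in the top of the coupling. Never tip a fitting over: they stay upright, as they stand now, and leave everything released and at rest.

Things in the scene. Friction and masses are not known exactly. Their poses are not given: they have to be found in the camera images.
- flange: Loose grey pipe flange standing on its plate: round plate 86 mm across, 14 mm thick, with four dark bolt holes; on it a round upright hub 50 mm across, open at the top; 60 mm high overall. Grip it by the hub. Origin: centre of the underside, z up. 0.2 kg. Round, so its yaw does not matter.
- coupling: Loose plain grey pipe coupling standing on end: a tube 56 mm across, bore 40 mm, 60 mm high. Origin: centre of the lower end, z up along the bore. About 0.12 kg.
- valve: Loose ball valve on its flat foot (46 x 56 mm). Grey pipe 96 mm long along its y axis, two black end collars 46 mm across, tops 51 mm above the origin. Yellow bar handle, fixed parallel to the pipe, 15 mm wide (x), 72 mm long (y), 64 to 84 mm above the origin: grip across the 15 mm. Origin: centre of the underside, z up. About 0.3 kg. Either end may point either way.
- plug: Loose red plug standing on its spigot: spigot 32 mm across, 14 mm long, tapered to 23 mm over the lowest 5 mm; disc 54 mm across from 14 to 22 mm; round grip knob 28 mm across from 22 to 46 mm above the origin (centre of the underside, z up). 0.06 kg. Seated, the disc lies on the coupling's rim, the spigot inside, its origin 46 mm above the coupling's.
- stub_blue: Fixed upright pipe stub with a blue band and blue rim, on the steel plate at one end of the row of pads: 63 mm across (foot 80 mm), 101 mm high. At either end of the row, changing from start to start. Its centre is 120 mm from the centre of the nearest pad. Origin: centre of its underside, which is 8 mm above the table.
- stub_orange: Fixed upright pipe stub like the blue one but with an orange band and rim, at the other end of the row.
- pad_left: Fixed white round pad, 90 mm across, 3 mm thick, at the left (+y) end of the row of three pads on the steel plate (130 x 600 x 8 mm). Origin: centre of its underside, 8 mm above the table, so its top is 11 mm above the table. Its y axis points along the row, away from the other pads. Pads are 120 mm apart, centre to centre.
- pad_mid: Fixed black round pad, same size, in the middle of the row; its y axis points along the row to the white pad.
- pad_right: Fixed green round pad, same size, at the right (-y) end of the row; its y axis points along the row towards the other pads.
There are look-alikes about, which are no part of the job. What is shaped like the coupling but turquoise is not meant. What is shaped like the valve but turquoise is not meant.

How it is judged:
By the outcome, as a careful person would: the job done as asked, in the order asked, and still so for the second after the job is handed in, with the robot touching nothing.
It also fails if it takes over 96 s, if anything falls off the work surface, if the arm or the gripper's body presses on something with over 40 N, if the wrist force passes 120 N, or if a joint passes its speed limit or range.

## Working session

There is one attempt and no reset: what is moved stays moved. The work goes in short steps, Python scripts to look and compute and a shell command to move; the robot and the scene stay as the last step left them, time stands still between calls to the robot, and variables do not carry over. Pictures are saved under pics/ and viewed, at most 14 in all, crops included, and the job is handed in when it is done.

```bash
mkdir -p pics; ls
python3 - <<'E'
from bench import *
import cv2,numpy as np
o=get_obs()
for k in("t","qpos","tcp_pos","ee_rot","grip_width"):print(k,o[k])
for n in("scene","top"):
    s=snapshot(n);cv2.imwrite(f"pics/{n}0.png",s["frame"][:,:,::-1])
    print(n,{k:v for k,v in s.items() if k!="frame"})
E
```

```text
pics
t 0.0
qpos [ 9.65409493e-01  3.14003146e-01  4.49584734e-02  1.30361041e+00
 -1.28726497e-05  1.43124049e+00]
tcp_pos [0.25795713 0.51330136 0.23039894]
ee_rot [ 2.30815170e-01  9.72997170e-01 -8.67995845e-04 -3.32223653e-04]
grip_width 0.08540131104316688
scene {'vfov': 49.62063427851844, 'cx': 256.2094984327753, 'cy': 186.851140968284, 'world_from_camera': array([[ 0.24315287, -0.63557851,  0.73274596,  1.30595067],
       [ 0.96985049,  0.17202029, -0.17262399, -0.18172652],
       [-0.01633107,  0.75262805,  0.65824335,  0.78412588],
       [ 0.        ,  0.        ,  0.        ,  1.        ]])}
top {'vfov': 47.91875359502225, 'cx': 254.92764329165703, 'cy': 192.9922007075915, 'world_from_camera': array([[-0.01592697,  0.99677241, -0.07868351,  0.3921021 ],
       [-0.99982633, -0.01511526,  0.01090096, -0.00281069],
       [ 0.00967646,  0.07884346,  0.99684004,  1.18130418],
       [ 0.        ,  0.        ,  0.        ,  1.        ]])}
```

View pics/scene0.png

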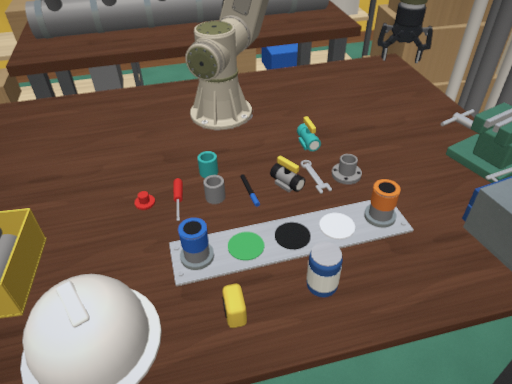

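View pics/top0.png

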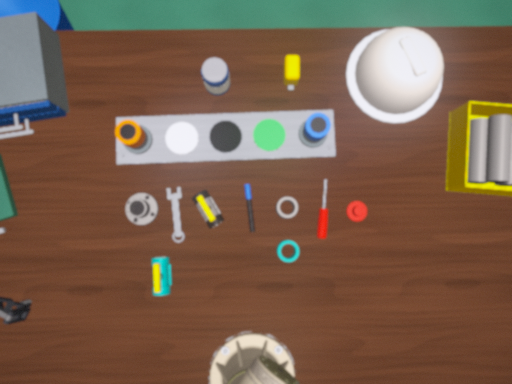

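The top view shows the orange stub at (130,133) beside the white pad (182,137), the black pad at (225,136), and the green pad (269,134) beside the blue stub (317,128).
- **Coupling:** the candidates are (287,207), which is grey, and (288,251), which is turquoise. Grey fits.
- **Valve:** the candidates are (208,208), which has a grey pipe and black collars, and (162,276), which is turquoise. The grey one fits.
- **Others:** the flange is at (141,209) and the plug at (357,211).

I'll confirm these in enlarged crops and measure.

```bash
cat > h.py <<'E'
import cv2,numpy as np
from bench import *
def ray(s,u,v):
    f=s["frame"].shape[0]/2/np.tan(np.radians(s["vfov"]/2)); M=s["world_from_camera"]
    d=M[:3,:3]@np.array([(u-s["cx"])/f,-(v-s["cy"])/f,-1]); return M[:3,3],d/np.linalg.norm(d)
def plane(s,p,z):
    o,d=ray(s,*p); return o+d*(z-o[2])/d[2]
def tri(s1,p1,s2,p2):
    o1,d1=ray(s1,*p1);o2,d2=ray(s2,*p2)
    a=np.linalg.lstsq(np.c_[d1,-d2],o2-o1,rcond=None)[0]
    q1,q2=o1+a[0]*d1,o2+a[1]*d2; return (q1+q2)/2,np.linalg.norm(q1-q2)
R={"red":((0,150,90),(8,255,255)),"yellow":((22,150,120),(34,255,255)),"green":((45,120,80),(75,255,255)),
 "white":((0,0,215),(179,40,255)),"black":((0,0,0),(179,255,38)),"grey":((0,0,70),(179,45,200)),"blue":((105,150,60),(125,255,255)),"orange":((9,200,150),(18,255,255))}
def comps(s,c,box,amin=25):
    x0,y0,x1,y1=box; h=cv2.cvtColor(s["frame"],cv2.COLOR_RGB2HSV)[y0:y1,x0:x1]
    n,l,st,ce=cv2.connectedComponentsWithStats(cv2.inRange(h,*R[c]))
    return [(np.round(ce[i]+(x0,y0),1).tolist(),st[i,4],(st[i,:4]+[x0,y0,0,0]).tolist()) for i in range(1,n) if st[i,4]>=amin]
E
python3 - <<'E'
from h import *
T,S=snapshot("top"),snapshot("scene")
c=lambda s,x0,y0,x1,y1,k:cv2.resize(s["frame"][y0:y1,x0:x1,::-1],None,fx=k,fy=k,interpolation=cv2.INTER_CUBIC)
cv2.imwrite("pics/topc.png",c(T,110,105,376,300,3)); cv2.imwrite("pics/scenec.png",c(S,130,120,420,280,2.7))
for n,s,b in(("T",T,(110,105,376,300)),("S",S,(130,120,420,280))):
    for k in R: print(n,k,comps(s,k,b))
E
```

```text
T red [([356.4, 210.8], np.int32(441), [345, 200, 24, 23]), ([322.3, 223.6], np.int32(375), [316, 207, 14, 33])]
T yellow [([205.5, 207.7], np.int32(173), [196, 195, 20, 27]), ([155.7, 277.3], np.int32(188), [152, 264, 8, 28])]
T green [([268.8, 134.5], np.int32(667), [255, 120, 29, 30])]
T white [([368.9, 109.6], np.int32(121), [359, 105, 17, 13]), ([181.4, 137.5], np.int32(967), [164, 121, 36, 34])]
T black []
T grey [([365.7, 112.8], np.int32(39), [356, 105, 20, 15]), ([229.8, 136.1], np.int32(1375), [115, 109, 222, 56]), ([318.0, 124.4], np.int32(135), [312, 118, 13, 13]), ([225.3, 136.1], np.int32(979), [208, 119, 35, 35]), ([308.5, 138.8], np.int32(308), [297, 120, 31, 29]), ([142.3, 143.0], np.int32(337), [122, 124, 32, 31]), ([127.3, 131.2], np.int32(113), [122, 126, 12, 12]), ([324.3, 192.4], np.int32(116), [322, 179, 6, 29]), ([175.7, 213.8], np.int32(416), [166, 186, 19, 57]), ([211.6, 203.8], np.int32(164), [200, 191, 21, 26]), ([141.1, 208.5], np.int32(840), [125, 193, 33, 32]), ([286.8, 207.1], np.int32(263), [276, 196, 23, 23]), ([250.3, 214.5], np.int32(79), [247, 200
[... 811 characters left out ...]
[219.2, 124.1], np.int32(223), [193, 120, 54, 10]), ([314.1, 145.0], np.int32(62), [310, 141, 9, 9]), ([346.7, 169.6], np.int32(655), [332, 154, 30, 30]), ([315.1, 176.3], np.int32(289), [301, 160, 31, 34]), ([283.7, 178.5], np.int32(293), [275, 166, 22, 26]), ([214.0, 188.6], np.int32(524), [203, 174, 22, 30]), ([299.8, 184.3], np.int32(68), [296, 179, 9, 11]), ([177.5, 210.8], np.int32(54), [176, 199, 4, 22]), ([287.3, 241.9], np.int32(7246), [169, 200, 245, 80]), ([320.8, 275.3], np.int32(206), [307, 262, 35, 18])]
S blue [([254.1, 199.0], np.int32(65), [250, 193, 9, 13]), ([193.5, 236.9], np.int32(628), [179, 218, 29, 35]), ([323.7, 268.4], np.int32(282), [309, 256, 33, 20])]
S orange []
```

View pics/topc.png

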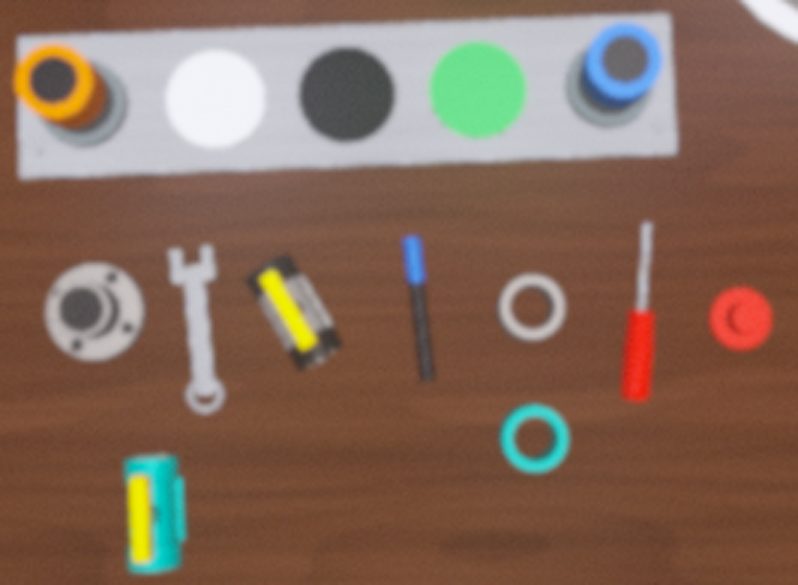

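View pics/scenec.png

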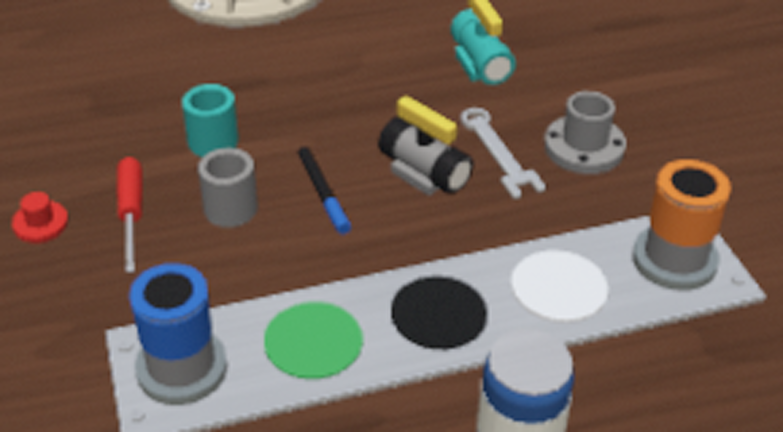

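The crops confirm it. The grey coupling is at top (287,207), in front of the turquoise one, and the valve with black collars and a grey pipe is at (208,208). The wrench lies between the flange and the valve, and the pen lies between the valve and the coupling. Next I triangulate.

Run:
```python
from h import *
np.set_printoptions(precision=4,suppress=True)
T,S=snapshot("top"),snapshot("scene")
P={"white":((181.4,137.5),(336.9,225)),"black":((225.3,136.1),(291.9,235.5)),"green":((268.8,134.5),(245.5,245.9)),
"coupling rim":((287,207.3),(214.4,181.5)),"hub rim":((138,208.3),(348.9,159.8)),"plug knob top":((357.7,210.7),(143.3,193.7)),
"plug disc":((357,211.5),(144.3,201)),"handle":((205.5,207.7),(287.7,163.5))}
for k,(a,b) in P.items():
    q,e=tri(T,a,S,b); print(k,q,"gap %.4f"%e)
z={"white":.011,"black":.011,"green":.011,"coupling rim":.06,"hub rim":.06,"plug knob top":.046,"plug disc":.022,"handle":.084}
for k,h in z.items(): print(k,"T",plane(T,P[k][0],h)[:2],"S",plane(S,P[k][1],h)[:2])
print("flange plate",plane(T,(141.5,209),.014))
m=cv2.inRange(cv2.cvtColor(T["frame"],cv2.COLOR_RGB2HSV),*R["yellow"]);m[:,:180]=0;m[:190]=0;m[230:]=0;m[:,230:]=0
p=np.argwhere(m)[:,::-1].astype(float); W=np.array([plane(T,q,.084)[:2] for q in p]); c=W.mean(0)
v=np.linalg.eigh(np.cov((W-c).T))[1][:,1]; print("handle centre",c,"dir deg",np.degrees(np.arctan2(v[1],v[0])),"len",np.ptp((W-c)@v))
```

```text
white [0.6406 0.1841 0.0091] gap 0.0008
black [0.6432 0.0634 0.0066] gap 0.0000
green [ 0.6461 -0.0565  0.0062] gap 0.0001
coupling rim [ 0.4426 -0.0965  0.0548] gap 0.0036
hub rim [0.4467 0.293  0.0526] gap 0.0056
plug knob top [ 0.4309 -0.2857  0.0446] gap 0.0005
plug disc [ 0.4297 -0.2893  0.0178] gap 0.0018
handle [0.4436 0.1123 0.0746] gap 0.0002
white T [0.6401 0.1835] S [0.6423 0.1836]
black T [0.6423 0.0632] S [0.647  0.0621]
green T [ 0.6451 -0.0563] S [ 0.6503 -0.0572]
coupling rim T [ 0.4421 -0.0978] S [ 0.4492 -0.0953]
hub rim T [0.4454 0.2883] S [0.4554 0.2912]
plug knob top T [ 0.4308 -0.2851] S [ 0.4325 -0.2857]
plug disc T [ 0.4295 -0.2891] S [ 0.4349 -0.2878]
handle T [0.4432 0.1112] S [0.4551 0.1085]
flange plate [0.4456 0.2908 0.014 ]
handle centre [0.443  0.1112] dir deg -149.12498999333528 len 0.07426463495773165
```

The heights come out as expected, about 4 mm low throughout. That bias is a calibration offset, so I take xy from the near-vertical top camera. The plan is flange to green, coupling to white, valve to black, then the plug. First I turn the tool so it closes along world y, and move over the flange at (0.4455, 0.290).

```bash
python3 -m jog '[{"az":-0.037,"grip":1},{"az":-0.037,"grip":1},{"az":-0.037,"grip":1},{"az":-0.037,"grip":1},{"x":-0.5,"y":-0.6,"grip":1},{"x":-0.5,"y":-0.6,"grip":1},{"x":-0.5,"y":-0.6,"grip":1},{"x":-0.5,"y":-0.6,"grip":1},{"x":-0.5,"y":-0.6,"grip":1},{"x":-0.5,"y":-0.6,"grip":1}]' 40
cat >> h.py <<'E'
def st():
    o=get_obs();from scipy.spatial.transform import Rotation as Q
    y=Q.from_quat(o["ee_rot"]).as_matrix()[:,1]; print("t %.2f"%o["t"],np.round(o["tcp_pos"],4),"phi %.2f"%np.degrees(np.arctan2(y[1],y[0])),"w %.4f"%o["grip_width"],"gf %.1f"%o["grip_force"],"F",np.round(o["wrist_force"],1))
    return o
E
python3 -c "from h import *;st()"
```

```text
t 0.30 [0.2582 0.5136 0.231 ] phi 63.31 w 0.0852 gf 0.0 F [ 0.5 -0.4  0.5]schema error: expected keys x, y, z, ax, ay, az, grip
```

```bash
python3 -m jog '[{"x":0,"y":0,"z":0,"ax":0,"ay":0,"az":-0.037,"grip":1},{"x":0,"y":0,"z":0,"ax":0,"ay":0,"az":-0.037,"grip":1},{"x":0,"y":0,"z":0,"ax":0,"ay":0,"az":-0.037,"grip":1},{"x":0,"y":0,"z":0,"ax":0,"ay":0,"az":-0.037,"grip":1},{"x":-0.5,"y":-0.6,"z":0,"ax":0,"ay":0,"az":0,"grip":1},{"x":-0.5,"y":-0.6,"z":0,"ax":0,"ay":0,"az":0,"grip":1},{"x":-0.5,"y":-0.6,"z":0,"ax":0,"ay":0,"az":0,"grip":1},{"x":-0.5,"y":-0.6,"z":0,"ax":0,"ay":0,"az":0,"grip":1},{"x":-0.5,"y":-0.6,"z":0,"ax":0,"ay":0,"az":0,"grip":1},{"x":-0.5,"y":-0.6,"z":0,"ax":0,"ay":0,"az":0,"grip":1}]' 40; python3 -c "from h import *;st()"
```

```text
t: 1.3
tcp_pos: [0.4089, 0.3324, 0.2314]
ee_rot: [0.0, 1.0, 0.0, 0.0]
wrist_force: [0.3, -0.8, 0.4]
grip_width: 0.0856
grip_force: 0.0
t 1.30 [0.4089 0.3324 0.2314] phi 89.96 w 0.0856 gf 0.0 F [ 0.3 -0.8  0.4]
```

```bash
python3 -m jog '[{"x":-0.366,"y":-0.424,"z":0,"ax":0,"ay":0,"az":0,"grip":1},{"x":-0.366,"y":-0.424,"z":0,"ax":0,"ay":0,"az":0,"grip":1},{"x":0,"y":0,"z":0.6,"ax":0,"ay":0,"az":0,"grip":1},{"x":0,"y":0,"z":0.6,"ax":0,"ay":0,"az":0,"grip":1},{"x":0,"y":0,"z":0.6,"ax":0,"ay":0,"az":0,"grip":1},{"x":0,"y":0,"z":0.5,"ax":0,"ay":0,"az":0,"grip":1},{"x":0,"y":0,"z":0.4,"ax":0,"ay":0,"az":0,"grip":1},{"x":0,"y":0,"z":0.2,"ax":0,"ay":0,"az":0,"grip":1},{"x":0,"y":0,"z":0,"ax":0,"ay":0,"az":0,"grip":1},{"x":0,"y":0,"z":0,"ax":0,"ay":0,"az":0,"grip":1}]'
python3 - <<'E'
from h import *
st();T,S=snapshot("top"),snapshot("scene")
c=lambda s,x0,y0,x1,y1,k:cv2.resize(s["frame"][y0:y1,x0:x1,::-1],None,fx=k,fy=k,interpolation=cv2.INTER_CUBIC)
cv2.imwrite("pics/a.png",np.hstack([c(T,90,150,190,250,3.5),c(S,300,80,400,180,3.5)]))
E
```

```text
t: 2.3
tcp_pos: [0.4451, 0.2915, 0.087]
ee_rot: [0.0, 1.0, 0.0, 0.0]
wrist_force: [-0.6, 0.2, -0.3]
grip_width: 0.0854
grip_force: 0.0
t 2.30 [0.4451 0.2915 0.087 ] phi 89.95 w 0.0854 gf 0.0 F [-0.6  0.2 -0.3]
```

View pics/a.png

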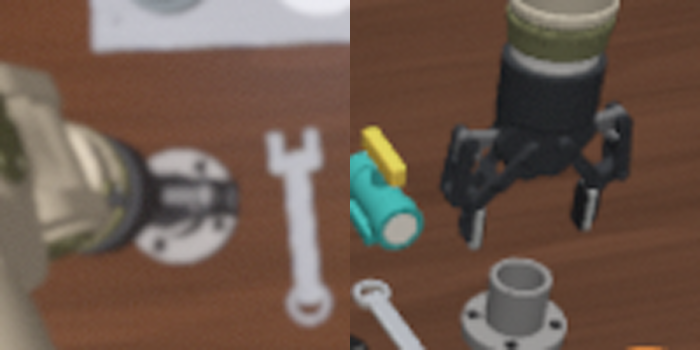

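The open fingers straddle the flange hub, which sits at about (520,275) in the right-hand crop. I go down 63 mm and close.

```bash
python3 -m jog '[{"x":0,"y":-0.03,"z":0.4,"ax":0,"ay":0,"az":0,"grip":1},{"x":0,"y":0,"z":0.4,"ax":0,"ay":0,"az":0,"grip":1},{"x":0,"y":0,"z":0.3,"ax":0,"ay":0,"az":0,"grip":1},{"x":0,"y":0,"z":0.16,"ax":0,"ay":0,"az":0,"grip":1},{"x":0,"y":0,"z":0,"ax":0,"ay":0,"az":0,"grip":1},{"x":0,"y":0,"z":0,"ax":0,"ay":0,"az":0,"grip":0.3},{"x":0,"y":0,"z":0,"ax":0,"ay":0,"az":0,"grip":0.3},{"x":0,"y":0,"z":0,"ax":0,"ay":0,"az":0,"grip":0.3},{"x":0,"y":0,"z":0,"ax":0,"ay":0,"az":0,"grip":0.3},{"x":0,"y":0,"z":0,"ax":0,"ay":0,"az":0,"grip":0.3}]' 40
```

```text
t: 3.4
tcp_pos: [0.4456, 0.2904, 0.0247]
ee_rot: [0.0, 1.0, 0.001, 0.001]
wrist_force: [-0.4, 0.2, 6.0]
grip_width: 0.0495
grip_force: 41.3
```

Gripped at 49.5 mm, which matches the hub. I lift 130 mm and carry it to the green pad at (0.645, -0.056).

```bash
python3 -m jog '[{"x":0,"y":0,"z":-0.3,"ax":0,"ay":0,"az":0,"grip":0.3},{"x":0,"y":0,"z":-0.6,"ax":0,"ay":0,"az":0,"grip":0.3},{"x":0,"y":0,"z":-0.7,"ax":0,"ay":0,"az":0,"grip":0.3},{"x":0,"y":0,"z":-0.6,"ax":0,"ay":0,"az":0,"grip":0.3},{"x":-0.1,"y":-0.2,"z":-0.4,"ax":0,"ay":0,"az":0,"grip":0.3},{"x":-0.3,"y":-0.5,"z":0,"ax":0,"ay":0,"az":0,"grip":0.3},{"x":-0.4,"y":-0.7,"z":0,"ax":0,"ay":0,"az":0,"grip":0.3},{"x":-0.4,"y":-0.7,"z":0,"ax":0,"ay":0,"az":0,"grip":0.3},{"x":-0.4,"y":-0.7,"z":0,"ax":0,"ay":0,"az":0,"grip":0.3},{"x":-0.4,"y":-0.7,"z":0,"ax":0,"ay":0,"az":0,"grip":0.3}]' 
python3 -m jog '[{"x":-0.4,"y":-0.7,"z":0,"ax":0,"ay":0,"az":0,"grip":0.3},{"x":-0.4,"y":-0.7,"z":0,"ax":0,"ay":0,"az":0,"grip":0.3},{"x":-0.4,"y":-0.7,"z":0,"ax":0,"ay":0,"az":0,"grip":0.3},{"x":-0.4,"y":-0.7,"z":0,"ax":0,"ay":0,"az":0,"grip":0.3},{"x":-0.3,"y":-0.5,"z":0,"ax":0,"ay":0,"az":0,"grip":0.3},{"x":-0.1,"y":-0.13,"z":0,"ax":0,"ay":0,"az":0,"grip":0.3},{"x":0,"y":0,"z":0.4,"ax":0,"ay":0,"az":0,"grip":0.3},{"x":0,"y":0,"z":0.5,"ax":0,"ay":0,"az":0,"grip":0.3},{"x":0,"y":0,"z":0.3,"ax":0,"ay":0,"az":0,"grip":0.3},{"x":0,"y":0,"z":0,"ax":0,"ay":0,"az":0,"grip":0.3}]'
python3 - <<'E'
from h import *
st();T,S=snapshot("top"),snapshot("scene")
c=lambda s,x0,y0,x1,y1,k:cv2.resize(s["frame"][y0:y1,x0:x1,::-1],None,fx=k,fy=k,interpolation=cv2.INTER_CUBIC)
cv2.imwrite("pics/b.png",np.hstack([c(T,220,80,320,180,3.8),c(S,190,180,290,280,3.8)]))
E
```

```text
t: 4.4
tcp_pos: [0.5449, 0.1132, 0.1534]
ee_rot: [0.0, 1.0, 0.0, 0.0]
wrist_force: [-0.1, 1.2, -1.9]
grip_width: 0.0499
grip_force: 42.1
t: 5.4
tcp_pos: [0.6418, -0.0559, 0.0904]
ee_rot: [0.0, 1.0, 0.001, -0.003]
wrist_force: [-0.1, 0.8, -3.5]
grip_width: 0.0496
grip_force: 42.2
t 5.40 [ 0.6418 -0.0559  0.0904] phi 89.98 w 0.0496 gf 42.2 F [-0.1  0.8 -3.5]
```

View pics/b.png

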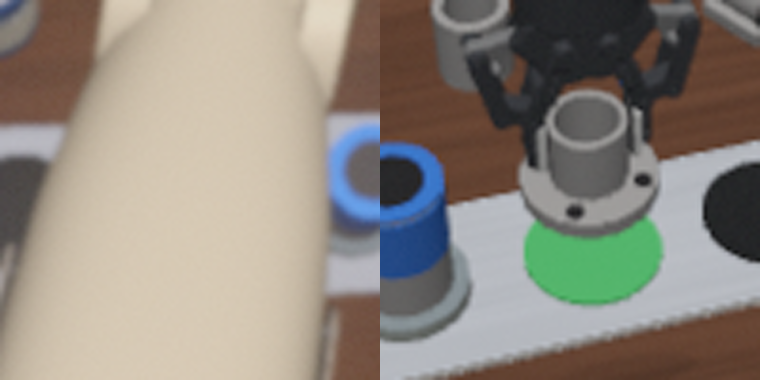

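The right-hand crop shows the flange upright in the fingers, hanging over the green pad at (593,250). I lower it the last 54 mm, release, and rise.

```bash
python3 -m jog '[{"x":-0.06,"y":0,"z":0.3,"ax":0,"ay":0,"az":0,"grip":0.3},{"x":0,"y":0,"z":0.4,"ax":0,"ay":0,"az":0,"grip":0.3},{"x":0,"y":0,"z":0.3,"ax":0,"ay":0,"az":0,"grip":0.3},{"x":0,"y":0,"z":0.06,"ax":0,"ay":0,"az":0,"grip":0.3},{"x":0,"y":0,"z":0.02,"ax":0,"ay":0,"az":0,"grip":0.3},{"x":0,"y":0,"z":0,"ax":0,"ay":0,"az":0,"grip":0.3},{"x":0,"y":0,"z":0,"ax":0,"ay":0,"az":0,"grip":0.3},{"x":0,"y":0,"z":0,"ax":0,"ay":0,"az":0,"grip":0.3},{"x":0,"y":0,"z":0,"ax":0,"ay":0,"az":0,"grip":0.3},{"x":0,"y":0,"z":0,"ax":0,"ay":0,"az":0,"grip":0.3}]'
```

```text
t: 6.5
tcp_pos: [0.6476, -0.057, 0.0396]
ee_rot: [0.0, 1.0, -0.0, 0.0]
wrist_force: [0.7, -1.0, -2.1]
grip_width: 0.0499
grip_force: 42.2
```

```bash
python3 -m jog '[{"x":0.04,"y":0,"z":0.03,"ax":0,"ay":0,"az":0,"grip":0.3},{"x":0,"y":0,"z":0.03,"ax":0,"ay":0,"az":0,"grip":0.3},{"x":0,"y":0,"z":0.03,"ax":0,"ay":0,"az":0,"grip":0.3},{"x":0,"y":0,"z":0,"ax":0,"ay":0,"az":0,"grip":0.3},{"x":0,"y":0,"z":0,"ax":0,"ay":0,"az":0,"grip":0.3},{"x":0,"y":0,"z":0,"ax":0,"ay":0,"az":0,"grip":0.3},{"x":0,"y":0,"z":0,"ax":0,"ay":0,"az":0,"grip":0.3},{"x":0,"y":0,"z":0,"ax":0,"ay":0,"az":0,"grip":0.3},{"x":0,"y":0,"z":0,"ax":0,"ay":0,"az":0,"grip":0.3},{"x":0,"y":0,"z":0,"ax":0,"ay":0,"az":0,"grip":0.3}]'
```

```text
t: 7.5
tcp_pos: [0.6451, -0.057, 0.0358]
ee_rot: [0.0, 1.0, 0.0, 0.0]
wrist_force: [-2.8, 0.1, 5.0]
grip_width: 0.0494
grip_force: 42.8
```

Contact shows as about 7 N of upward change. Release, rise 120 mm, then start toward the coupling.

```bash
python3 -m jog '[{"x":0,"y":0,"z":0,"ax":0,"ay":0,"az":0,"grip":1},{"x":0,"y":0,"z":0,"ax":0,"ay":0,"az":0,"grip":1},{"x":0,"y":0,"z":0,"ax":0,"ay":0,"az":0,"grip":1},{"x":0,"y":0,"z":0,"ax":0,"ay":0,"az":0,"grip":1},{"x":0,"y":0,"z":0,"ax":0,"ay":0,"az":0,"grip":1},{"x":0,"y":0,"z":-0.3,"ax":0,"ay":0,"az":0,"grip":1},{"x":0,"y":0,"z":-0.6,"ax":0,"ay":0,"az":0,"grip":1},{"x":0,"y":0,"z":-0.8,"ax":0,"ay":0,"az":0,"grip":1},{"x":0,"y":0,"z":-0.6,"ax":0,"ay":0,"az":0,"grip":1},{"x":0,"y":0,"z":-0.4,"ax":0,"ay":0,"az":0,"grip":1}]'
python3 -m jog '[{"x":0.3,"y":0,"z":0,"ax":0,"ay":0,"az":0,"grip":1},{"x":0.6,"y":0,"z":0,"ax":0,"ay":0,"az":0,"grip":1},{"x":0.6,"y":0,"z":0,"ax":0,"ay":0,"az":0,"grip":1},{"x":0.6,"y":0,"z":0,"ax":0,"ay":0,"az":0,"grip":1},{"x":0.6,"y":0,"z":0,"ax":0,"ay":0,"az":0,"grip":1},{"x":0.6,"y":0,"z":0,"ax":0,"ay":0,"az":0,"grip":1},{"x":0.4,"y":-0.4,"z":0,"ax":0,"ay":0,"az":0,"grip":1},{"x":0.3,"y":-0.4,"z":0,"ax":0,"ay":0,"az":0,"grip":1},{"x":0.05,"y":0,"z":0,"ax":0,"ay":0,"az":0,"grip":1},{"x":0,"y":0,"z":0,"ax":0,"ay":0,"az":0,"grip":1}]'
python3 - <<'E'
from h import *
st();T,S=snapshot("top"),snapshot("scene")
c=lambda s,x0,y0,x1,y1,k:cv2.resize(s["frame"][y0:y1,x0:x1,::-1],None,fx=k,fy=k,interpolation=cv2.INTER_CUBIC)
cv2.imwrite("pics/c.png",np.hstack([c(T,210,80,310,180,3.8),c(S,170,130,270,280,3.8)[-380:]]))
E
```

```text
t: 8.5
tcp_pos: [0.6464, -0.0572, 0.1728]
ee_rot: [0.0, 1.0, -0.0, 0.002]
wrist_force: [0.1, 0.1, -0.3]
grip_width: 0.0855
grip_force: 0.0
t: 9.5
tcp_pos: [0.4428, -0.0969, 0.17]
ee_rot: [0.001, 1.0, 0.0, 0.0]
wrist_force: [0.8, 0.4, 0.5]
grip_width: 0.0852
grip_force: 0.0
t 9.50 [ 0.4428 -0.0969  0.17  ] phi 89.87 w 0.0852 gf 0.0 F [0.8 0.4 0.5]
```

View pics/c.png

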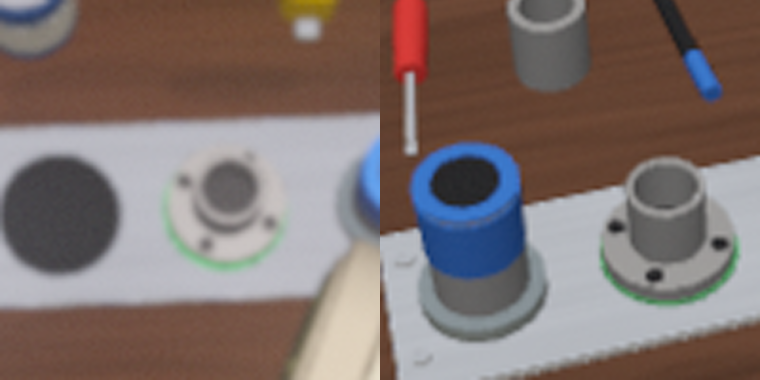

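The flange stands upright on the green pad, with the green showing as a thin, nearly even rim (left crop (226,206), right crop (668,240)). The tool is over the grey coupling. I go down and grip.

```bash
python3 -m jog '[{"x":0,"y":0,"z":0.4,"ax":0,"ay":0,"az":0,"grip":1},{"x":0,"y":0,"z":0.5,"ax":0,"ay":0,"az":0,"grip":1},{"x":0,"y":0,"z":0.5,"ax":0,"ay":0,"az":0,"grip":1},{"x":0,"y":0,"z":0.5,"ax":0,"ay":0,"az":0,"grip":1},{"x":0,"y":0,"z":0.5,"ax":0,"ay":0,"az":0,"grip":1},{"x":0,"y":0,"z":0.3,"ax":0,"ay":0,"az":0,"grip":1},{"x":0,"y":0,"z":0.2,"ax":0,"ay":0,"az":0,"grip":1},{"x":0,"y":0,"z":0,"ax":0,"ay":0,"az":0,"grip":1},{"x":0,"y":0,"z":0,"ax":0,"ay":0,"az":0,"grip":1},{"x":0,"y":0,"z":0,"ax":0,"ay":0,"az":0,"grip":1}]'
python3 -m jog '[{"x":0,"y":0,"z":0,"ax":0,"ay":0,"az":0,"grip":0.3},{"x":0,"y":0,"z":0,"ax":0,"ay":0,"az":0,"grip":0.3},{"x":0,"y":0,"z":0,"ax":0,"ay":0,"az":0,"grip":0.3},{"x":0,"y":0,"z":0,"ax":0,"ay":0,"az":0,"grip":0.3},{"x":0,"y":0,"z":0,"ax":0,"ay":0,"az":0,"grip":0.3},{"x":0,"y":0,"z":0,"ax":0,"ay":0,"az":0,"grip":0.3},{"x":0,"y":0,"z":0,"ax":0,"ay":0,"az":0,"grip":0.3},{"x":0,"y":0,"z":0,"ax":0,"ay":0,"az":0,"grip":0.3},{"x":0,"y":0,"z":0,"ax":0,"ay":0,"az":0,"grip":0.3},{"x":0,"y":0,"z":0,"ax":0,"ay":0,"az":0,"grip":0.3}]' 35
python3 -c "from h import *;st()"
```

```text
t: 10.6
tcp_pos: [0.4439, -0.097, 0.0256]
ee_rot: [0.0, 1.0, -0.0, 0.001]
wrist_force: [-0.3, -1.1, 0.8]
grip_width: 0.0854
grip_force: 0.0
t: 11.6
tcp_pos: [0.4434, -0.097, 0.0257]
ee_rot: [0.001, 1.0, -0.0, 0.001]
wrist_force: [-1.2, 0.3, 5.1]
grip_width: 0.0549
grip_force: 36.5
t 11.60 [ 0.4434 -0.097   0.0257] phi 89.94 w 0.0549 gf 36.5 F [-1.2  0.3  5.1]
```

Gripped at 54.9 mm. I lift and carry it to the white pad, TCP target (0.6413, 0.184).

```bash
python3 -m jog '[{"x":0,"y":0,"z":-0.3,"ax":0,"ay":0,"az":0,"grip":0.3},{"x":0,"y":0,"z":-0.6,"ax":0,"ay":0,"az":0,"grip":0.3},{"x":0,"y":0,"z":-0.7,"ax":0,"ay":0,"az":0,"grip":0.3},{"x":0,"y":0,"z":-0.6,"ax":0,"ay":0,"az":0,"grip":0.3},{"x":-0.1,"y":0.2,"z":-0.4,"ax":0,"ay":0,"az":0,"grip":0.3},{"x":-0.3,"y":0.4,"z":0,"ax":0,"ay":0,"az":0,"grip":0.3},{"x":-0.45,"y":0.6,"z":0,"ax":0,"ay":0,"az":0,"grip":0.3},{"x":-0.45,"y":0.6,"z":0,"ax":0,"ay":0,"az":0,"grip":0.3},{"x":-0.45,"y":0.6,"z":0,"ax":0,"ay":0,"az":0,"grip":0.3},{"x":-0.45,"y":0.6,"z":0,"ax":0,"ay":0,"az":0,"grip":0.3}]'
python3 -m jog '[{"x":-0.45,"y":0.6,"z":0,"ax":0,"ay":0,"az":0,"grip":0.3},{"x":-0.45,"y":0.6,"z":0,"ax":0,"ay":0,"az":0,"grip":0.3},{"x":-0.45,"y":0.6,"z":0,"ax":0,"ay":0,"az":0,"grip":0.3},{"x":-0.3,"y":0.6,"z":0,"ax":0,"ay":0,"az":0,"grip":0.3},{"x":-0.11,"y":0.22,"z":0,"ax":0,"ay":0,"az":0,"grip":0.3},{"x":0,"y":0,"z":0,"ax":0,"ay":0,"az":0,"grip":0.3},{"x":0,"y":0,"z":0.4,"ax":0,"ay":0,"az":0,"grip":0.3},{"x":0,"y":0,"z":0.6,"ax":0,"ay":0,"az":0,"grip":0.3},{"x":0,"y":0,"z":0.4,"ax":0,"ay":0,"az":0,"grip":0.3},{"x":0,"y":0,"z":0.1,"ax":0,"ay":0,"az":0,"grip":0.3}]'
python3 -m jog '[{"x":0,"y":0,"z":0.2,"ax":0,"ay":0,"az":0,"grip":0.3},{"x":0,"y":0,"z":0.3,"ax":0,"ay":0,"az":0,"grip":0.3},{"x":0,"y":0,"z":0.2,"ax":0,"ay":0,"az":0,"grip":0.3},{"x":0,"y":0,"z":0,"ax":0,"ay":0,"az":0,"grip":0.3},{"x":0,"y":0,"z":0,"ax":0,"ay":0,"az":0,"grip":0.3},{"x":0,"y":0,"z":0,"ax":0,"ay":0,"az":0,"grip":0.3},{"x":0,"y":0,"z":0,"ax":0,"ay":0,"az":0,"grip":0.3},{"x":0,"y":0,"z":0,"ax":0,"ay":0,"az":0,"grip":0.3},{"x":0,"y":0,"z":0,"ax":0,"ay":0,"az":0,"grip":0.3},{"x":0,"y":0,"z":0,"ax":0,"ay":0,"az":0,"grip":0.3}]'
```

```text
t: 12.6
tcp_pos: [0.5536, 0.0544, 0.1549]
ee_rot: [0.001, 1.0, -0.0, 0.0]
wrist_force: [0.3, -0.3, -0.3]
grip_width: 0.0552
grip_force: 37.6
t: 13.6
tcp_pos: [0.6383, 0.1821, 0.077]
ee_rot: [0.001, 1.0, -0.001, -0.003]
wrist_force: [0.0, 0.1, -1.3]
grip_width: 0.0551
grip_force: 37.6
t: 14.6
tcp_pos: [0.6412, 0.1841, 0.045]
ee_rot: [0.0, 1.0, 0.0, 0.0]
wrist_force: [-0.3, 0.4, -2.1]
grip_width: 0.0553
grip_force: 37.6
```

```bash
python3 -m jog '[{"x":0,"y":0,"z":0.06,"ax":0,"ay":0,"az":0,"grip":0.3},{"x":0,"y":0,"z":0.06,"ax":0,"ay":0,"az":0,"grip":0.3},{"x":0,"y":0,"z":0.03,"ax":0,"ay":0,"az":0,"grip":0.3},{"x":0,"y":0,"z":0.03,"ax":0,"ay":0,"az":0,"grip":0.3},{"x":0,"y":0,"z":0,"ax":0,"ay":0,"az":0,"grip":0.3},{"x":0,"y":0,"z":0,"ax":0,"ay":0,"az":0,"grip":0.3},{"x":0,"y":0,"z":0,"ax":0,"ay":0,"az":0,"grip":0.3},{"x":0,"y":0,"z":0,"ax":0,"ay":0,"az":0,"grip":0.3},{"x":0,"y":0,"z":0,"ax":0,"ay":0,"az":0,"grip":0.3},{"x":0,"y":0,"z":0,"ax":0,"ay":0,"az":0,"grip":0.3}]'
```

```text
t: 15.6
tcp_pos: [0.6408, 0.184, 0.0368]
ee_rot: [0.0, 1.0, -0.0, -0.0]
wrist_force: [-3.2, -0.9, 6.6]
grip_width: 0.0553
grip_force: 38.2
```

Contact again. I release, rise, turn the closing axis to 120.9° (across the valve's handle) and go over the valve.

```bash
python3 -m jog '[{"x":0,"y":0,"z":0,"ax":0,"ay":0,"az":0,"grip":1},{"x":0,"y":0,"z":0,"ax":0,"ay":0,"az":0,"grip":1},{"x":0,"y":0,"z":0,"ax":0,"ay":0,"az":0,"grip":1},{"x":0,"y":0,"z":0,"ax":0,"ay":0,"az":0,"grip":1},{"x":0,"y":0,"z":0,"ax":0,"ay":0,"az":0,"grip":1},{"x":0,"y":0,"z":-0.3,"ax":0,"ay":0,"az":0,"grip":1},{"x":0,"y":0,"z":-0.6,"ax":0,"ay":0,"az":0,"grip":1},{"x":0,"y":0,"z":-0.8,"ax":0,"ay":0,"az":0,"grip":1},{"x":0,"y":0,"z":-0.6,"ax":0,"ay":0,"az":0,"grip":1},{"x":0,"y":0,"z":-0.4,"ax":0,"ay":0,"az":0,"grip":1}]'
python3 -m jog '[{"x":0,"y":0,"z":0,"ax":0,"ay":0,"az":-0.043,"grip":1},{"x":0,"y":0,"z":0,"ax":0,"ay":0,"az":-0.043,"grip":1},{"x":0,"y":0,"z":0,"ax":0,"ay":0,"az":-0.043,"grip":1},{"x":0,"y":0,"z":0,"ax":0,"ay":0,"az":-0.043,"grip":1},{"x":0.5,"y":0.1,"z":0,"ax":0,"ay":0,"az":0,"grip":1},{"x":0.8,"y":0.15,"z":0,"ax":0,"ay":0,"az":0,"grip":1},{"x":0.8,"y":0.15,"z":0,"ax":0,"ay":0,"az":0,"grip":1},{"x":0.8,"y":0.15,"z":0,"ax":0,"ay":0,"az":0,"grip":1},{"x":0.8,"y":0.15,"z":0,"ax":0,"ay":0,"az":0,"grip":1},{"x":0.44,"y":0.09,"z":0,"ax":0,"ay":0,"az":0,"grip":1}]'
python3 -m jog '[{"x":0,"y":0,"z":0.5,"ax":0,"ay":0,"az":0,"grip":1},{"x":0,"y":0,"z":0.5,"ax":0,"ay":0,"az":0,"grip":1},{"x":0,"y":0,"z":0.3,"ax":0,"ay":0,"az":0,"grip":1},{"x":0,"y":0,"z":0,"ax":0,"ay":0,"az":0,"grip":1},{"x":0,"y":0,"z":0,"ax":0,"ay":0,"az":0,"grip":1},{"x":0,"y":0,"z":0,"ax":0,"ay":0,"az":0,"grip":1},{"x":0,"y":0,"z":0,"ax":0,"ay":0,"az":0,"grip":1},{"x":0,"y":0,"z":0,"ax":0,"ay":0,"az":0,"grip":1},{"x":0,"y":0,"z":0,"ax":0,"ay":0,"az":0,"grip":1},{"x":0,"y":0,"z":0,"ax":0,"ay":0,"az":0,"grip":1}]'
python3 - <<'E'
from h import *
st();T,S=snapshot("top"),snapshot("scene")
c=lambda s,x0,y0,x1,y1,k:cv2.resize(s["frame"][y0:y1,x0:x1,::-1],None,fx=k,fy=k,interpolation=cv2.INTER_CUBIC)
cv2.imwrite("pics/d.png",np.hstack([c(T,150,100,290,240,2.7),c(S,240,100,400,240,2.7)]))
E
```

```text
t: 16.6
tcp_pos: [0.6421, 0.1843, 0.1739]
ee_rot: [0.0, 1.0, 0.0, 0.002]
wrist_force: [-0.0, -0.5, -0.0]
grip_width: 0.0854
grip_force: 0.0
t: 17.6
tcp_pos: [0.4399, 0.1109, 0.1706]
ee_rot: [-0.266, 0.964, 0.0, -0.001]
wrist_force: [0.8, 0.7, 0.1]
grip_width: 0.0853
grip_force: 0.0
t: 18.6
tcp_pos: [0.4434, 0.1116, 0.106]
ee_rot: [-0.267, 0.964, -0.0, 0.0]
wrist_force: [-0.3, 0.3, -0.1]
grip_width: 0.0854
grip_force: 0.0
t 18.60 [0.4434 0.1116 0.106 ] phi 120.91 w 0.0854 gf 0.0 F [-0.3  0.3 -0.1]
```

View pics/d.png

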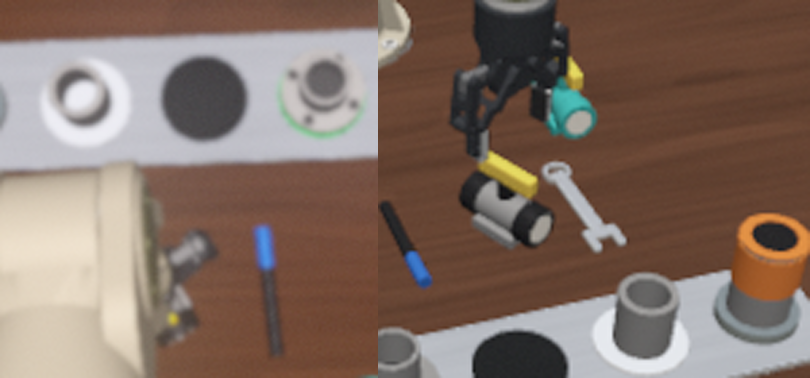

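The coupling stands upright on the white pad (left crop (82,95)). The fingers are above the valve's handle, one on each side. I go down 50 mm and close.

```bash
python3 -m jog '[{"x":0,"y":0,"z":0.3,"ax":0,"ay":0,"az":0,"grip":1},{"x":0,"y":0,"z":0.4,"ax":0,"ay":0,"az":0,"grip":1},{"x":0,"y":0,"z":0.3,"ax":0,"ay":0,"az":0,"grip":1},{"x":0,"y":0,"z":0,"ax":0,"ay":0,"az":0,"grip":1},{"x":0,"y":0,"z":0,"ax":0,"ay":0,"az":0,"grip":0.1},{"x":0,"y":0,"z":0,"ax":0,"ay":0,"az":0,"grip":0.1},{"x":0,"y":0,"z":0,"ax":0,"ay":0,"az":0,"grip":0.05},{"x":0,"y":0,"z":0,"ax":0,"ay":0,"az":0,"grip":0},{"x":0,"y":0,"z":0,"ax":0,"ay":0,"az":0,"grip":0},{"x":0,"y":0,"z":0,"ax":0,"ay":0,"az":0,"grip":0}]' 50
python3 -c "from h import *;st()"
```

```text
t: 19.7
tcp_pos: [0.4436, 0.1117, 0.0566]
ee_rot: [-0.267, 0.964, 0.0, 0.001]
wrist_force: [-2.1, -0.1, 4.9]
grip_width: 0.0174
grip_force: 48.7
t 19.70 [0.4436 0.1117 0.0566] phi 120.92 w 0.0174 gf 48.7 F [-2.1 -0.1  4.9]
```

```bash
python3 -m jog '[{"x":0,"y":0,"z":0,"ax":0,"ay":0,"az":0,"grip":0},{"x":0,"y":0,"z":0,"ax":0,"ay":0,"az":0,"grip":0},{"x":0,"y":0,"z":0,"ax":0,"ay":0,"az":0,"grip":0},{"x":0,"y":0,"z":0,"ax":0,"ay":0,"az":0,"grip":0},{"x":0,"y":0,"z":-0.2,"ax":0,"ay":0,"az":0,"grip":0},{"x":0,"y":0,"z":-0.4,"ax":0,"ay":0,"az":0,"grip":0},{"x":0,"y":0,"z":-0.4,"ax":0,"ay":0,"az":0,"grip":0},{"x":0,"y":0,"z":-0.2,"ax":0,"ay":0,"az":0,"grip":0},{"x":0,"y":0,"z":0,"ax":0,"ay":0,"az":0,"grip":0},{"x":0,"y":0,"z":0,"ax":0,"ay":0,"az":0,"grip":0}]'
python3 - <<'E'
from h import *
st();T,S=snapshot("top"),snapshot("scene")
c=lambda s,x0,y0,x1,y1,k:cv2.resize(s["frame"][y0:y1,x0:x1,::-1],None,fx=k,fy=k,interpolation=cv2.INTER_CUBIC)
cv2.imwrite("pics/e.png",np.hstack([c(T,160,150,260,250,3.8),c(S,240,100,340,200,3.8)]))
E
```

```text
t: 20.7
tcp_pos: [0.4429, 0.1116, 0.1154]
ee_rot: [-0.266, 0.964, 0.0, -0.0]
wrist_force: [0.1, -0.2, -3.8]
grip_width: 0.0171
grip_force: 49.1
t 20.70 [0.4429 0.1116 0.1154] phi 120.91 w 0.0171 gf 49.1 F [ 0.1 -0.2 -3.8]
```

View pics/e.png

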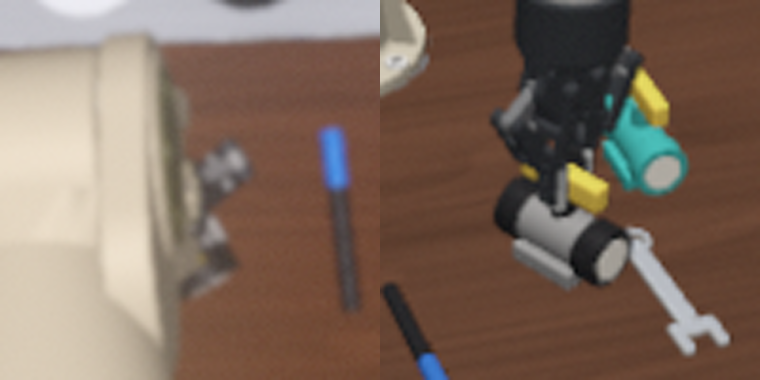

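The valve hangs upright, held by the handle. I turn it +60.4° to line up with the row (91.3°) and carry it to the black pad.

```bash
python3 -m jog '[{"x":0,"y":0,"z":-0.05,"ax":0,"ay":0,"az":-0.042,"grip":0},{"x":0,"y":0,"z":-0.05,"ax":0,"ay":0,"az":-0.042,"grip":0},{"x":0,"y":0,"z":-0.05,"ax":0,"ay":0,"az":-0.042,"grip":0},{"x":0,"y":0,"z":-0.05,"ax":0,"ay":0,"az":-0.042,"grip":0},{"x":0,"y":0,"z":-0.05,"ax":0,"ay":0,"az":-0.042,"grip":0},{"x":0,"y":0,"z":-0.05,"ax":0,"ay":0,"az":-0.042,"grip":0},{"x":0,"y":0,"z":-0.05,"ax":0,"ay":0,"az":-0.042,"grip":0},{"x":0,"y":0,"z":-0.05,"ax":0,"ay":0,"az":-0.042,"grip":0},{"x":0,"y":0,"z":0,"ax":0,"ay":0,"az":0,"grip":0},{"x":0,"y":0,"z":0,"ax":0,"ay":0,"az":0,"grip":0}]'
python3 -m jog '[{"x":0.05,"y":-0.2,"z":0,"ax":0,"ay":0,"az":0,"grip":0},{"x":0.1,"y":-0.4,"z":0,"ax":0,"ay":0,"az":0,"grip":0},{"x":0.15,"y":-0.56,"z":0,"ax":0,"ay":0,"az":0,"grip":0},{"x":0.15,"y":-0.56,"z":0,"ax":0,"ay":0,"az":0,"grip":0},{"x":0.15,"y":-0.56,"z":0,"ax":0,"ay":0,"az":0,"grip":0},{"x":0.15,"y":-0.56,"z":0,"ax":0,"ay":0,"az":0,"grip":0},{"x":0.15,"y":-0.56,"z":0,"ax":0,"ay":0,"az":0,"grip":0},{"x":0.1,"y":-0.38,"z":0,"ax":0,"ay":0,"az":0,"grip":0},{"x":0.05,"y":-0.2,"z":0,"ax":0,"ay":0,"az":0,"grip":0},{"x":0,"y":0,"z":0,"ax":0,"ay":0,"az":0,"grip":0}]'
python3 -m jog '[{"x":0,"y":0,"z":0.2,"ax":0,"ay":0,"az":0,"grip":0},{"x":0,"y":0,"z":0.3,"ax":0,"ay":0,"az":0,"grip":0},{"x":0,"y":0,"z":0.3,"ax":0,"ay":0,"az":0,"grip":0},{"x":0,"y":0,"z":0.2,"ax":0,"ay":0,"az":0,"grip":0},{"x":0,"y":0,"z":0,"ax":0,"ay":0,"az":0,"grip":0},{"x":0,"y":0,"z":0,"ax":0,"ay":0,"az":0,"grip":0},{"x":0,"y":0,"z":0,"ax":0,"ay":0,"az":0,"grip":0},{"x":0,"y":0,"z":0,"ax":0,"ay":0,"az":0,"grip":0},{"x":0,"y":0,"z":0,"ax":0,"ay":0,"az":0,"grip":0},{"x":0,"y":0,"z":0,"ax":0,"ay":0,"az":0,"grip":0}]'
python3 -c "from h import *;st()"
```

```text
t: 21.8
tcp_pos: [0.4427, 0.1116, 0.1351]
ee_rot: [0.715, -0.7, -0.0, 0.0]
wrist_force: [-0.7, 0.2, -3.5]
grip_width: 0.0171
grip_force: 49.1
t: 22.8
tcp_pos: [0.6445, 0.0633, 0.1347]
ee_rot: [0.715, -0.699, -0.0, 0.0]
wrist_force: [-0.8, 0.1, -4.4]
grip_width: 0.0171
grip_force: 49.4
t: 23.8
tcp_pos: [0.6437, 0.0639, 0.0862]
ee_rot: [0.716, -0.698, 0.0, -0.0]
wrist_force: [-0.0, 0.6, -3.3]
grip_width: 0.0172
grip_force: 49.4
t 23.80 [0.6437 0.0639 0.0862] phi -178.61 w 0.0172 gf 49.4 F [-0.   0.6 -3.3]
```

```bash
python3 -m jog '[{"x":0,"y":0.01,"z":0.1,"ax":0,"ay":0,"az":0,"grip":0},{"x":0,"y":0,"z":0.15,"ax":0,"ay":0,"az":0,"grip":0},{"x":0,"y":0,"z":0.08,"ax":0,"ay":0,"az":0,"grip":0},{"x":0,"y":0,"z":0.03,"ax":0,"ay":0,"az":0,"grip":0},{"x":0,"y":0,"z":0.03,"ax":0,"ay":0,"az":0,"grip":0},{"x":0,"y":0,"z":0,"ax":0,"ay":0,"az":0,"grip":0},{"x":0,"y":0,"z":0,"ax":0,"ay":0,"az":0,"grip":0},{"x":0,"y":0,"z":0,"ax":0,"ay":0,"az":0,"grip":0},{"x":0,"y":0,"z":0,"ax":0,"ay":0,"az":0,"grip":0},{"x":0,"y":0,"z":0,"ax":0,"ay":0,"az":0,"grip":0}]'
```

```text
t: 24.8
tcp_pos: [0.6425, 0.0639, 0.0676]
ee_rot: [0.716, -0.698, 0.0, 0.0]
wrist_force: [-5.6, -0.3, 6.7]
grip_width: 0.0169
grip_force: 50.4
```

Contact. I release, rise and move over the plug, keeping the closing axis along x (no neighbours there). I check the placements from there.

```bash
python3 -m jog '[{"x":0,"y":0,"z":0,"ax":0,"ay":0,"az":0,"grip":0.6},{"x":0,"y":0,"z":0,"ax":0,"ay":0,"az":0,"grip":0.6},{"x":0,"y":0,"z":0,"ax":0,"ay":0,"az":0,"grip":0.6},{"x":0,"y":0,"z":0,"ax":0,"ay":0,"az":0,"grip":0.6},{"x":0,"y":0,"z":0,"ax":0,"ay":0,"az":0,"grip":0.6},{"x":0,"y":0,"z":-0.3,"ax":0,"ay":0,"az":0,"grip":0.8},{"x":0,"y":0,"z":-0.5,"ax":0,"ay":0,"az":0,"grip":0.8},{"x":0,"y":0,"z":-0.5,"ax":0,"ay":0,"az":0,"grip":0.8},{"x":0,"y":0,"z":-0.4,"ax":0,"ay":0,"az":0,"grip":0.8},{"x":0.1,"y":0.1,"z":-0.3,"ax":0,"ay":0,"az":0,"grip":0.8}]'
python3 -m jog '[{"x":0.5,"y":0.3,"z":0,"ax":0,"ay":0,"az":0,"grip":0.8},{"x":0.7,"y":0.44,"z":0,"ax":0,"ay":0,"az":0,"grip":0.8},{"x":0.7,"y":0.44,"z":0,"ax":0,"ay":0,"az":0,"grip":0.8},{"x":0.7,"y":0.44,"z":0,"ax":0,"ay":0,"az":0,"grip":0.8},{"x":0.7,"y":0.44,"z":0,"ax":0,"ay":0,"az":0,"grip":0.8},{"x":0.7,"y":0.44,"z":0,"ax":0,"ay":0,"az":0,"grip":0.8},{"x":0.7,"y":0.44,"z":0,"ax":0,"ay":0,"az":0,"grip":0.8},{"x":0.7,"y":0.44,"z":0,"ax":0,"ay":0,"az":0,"grip":0.8},{"x":0.7,"y":0.44,"z":0,"ax":0,"ay":0,"az":0,"grip":0.8},{"x":0.7,"y":0.44,"z":0,"ax":0,"ay":0,"az":0,"grip":0.8}]'
python3 -m jog '[{"x":0.4,"y":0.26,"z":0.2,"ax":0,"ay":0,"az":0,"grip":0.8},{"x":0.2,"y":0.2,"z":0.4,"ax":0,"ay":0,"az":0,"grip":0.8},{"x":0.1,"y":0.03,"z":0.4,"ax":0,"ay":0,"az":0,"grip":0.8},{"x":0,"y":0,"z":0.4,"ax":0,"ay":0,"az":0,"grip":0.8},{"x":0,"y":0,"z":0.2,"ax":0,"ay":0,"az":0,"grip":0.8},{"x":0,"y":0,"z":0,"ax":0,"ay":0,"az":0,"grip":0.8},{"x":0,"y":0,"z":0,"ax":0,"ay":0,"az":0,"grip":0.8},{"x":0,"y":0,"z":0,"ax":0,"ay":0,"az":0,"grip":0.8},{"x":0,"y":0,"z":0,"ax":0,"ay":0,"az":0,"grip":0.8},{"x":0,"y":0,"z":0,"ax":0,"ay":0,"az":0,"grip":0.8}]'
python3 - <<'E'
from h import *
st();T,S=snapshot("top"),snapshot("scene")
c=lambda s,x0,y0,x1,y1,k:cv2.resize(s["frame"][y0:y1,x0:x1,::-1],None,fx=k,fy=k,interpolation=cv2.INTER_CUBIC)
cv2.imwrite("pics/f.png",np.vstack([c(T,150,100,350,170,4),c(S,110,130,310,210,4)]))
m=cv2.inRange(cv2.cvtColor(T["frame"],cv2.COLOR_RGB2HSV),*R["yellow"]);m[:105]=0;m[165:]=0;m[:,200:]*=1;m[:,:195]=0;m[:,255:]=0
p=np.argwhere(m)[:,::-1].astype(float); W=np.array([plane(T,q,.095)[:2] for q in p]); k=W.mean(0)
v=np.linalg.eigh(np.cov((W-k).T))[1][:,1]; print("handle",k,"deg",np.degrees(np.arctan2(v[1],v[0])),np.ptp((W-k)@v))
E
```

```text
t: 25.8
tcp_pos: [0.6388, 0.0591, 0.1678]
ee_rot: [0.716, -0.698, 0.001, -0.001]
wrist_force: [0.6, -0.6, -0.0]
grip_width: 0.0682
grip_force: 0.0
t: 26.8
tcp_pos: [0.4318, -0.2874, 0.1662]
ee_rot: [0.716, -0.699, -0.0, -0.0]
wrist_force: [0.6, -0.2, -0.7]
grip_width: 0.0682
grip_force: 0.0
t: 27.8
tcp_pos: [0.4102, -0.3221, 0.087]
ee_rot: [0.716, -0.698, 0.001, -0.0]
wrist_force: [0.3, 0.2, 0.1]
grip_width: 0.0684
grip_force: 0.0
t 27.80 [ 0.4102 -0.3221  0.087 ] phi -178.59 w 0.0684 gf 0.0 F [0.3 0.2 0.1]
handle [0.64214228 0.06248459] deg 90.86060634731646 0.07387816764384775
```

View pics/f.png

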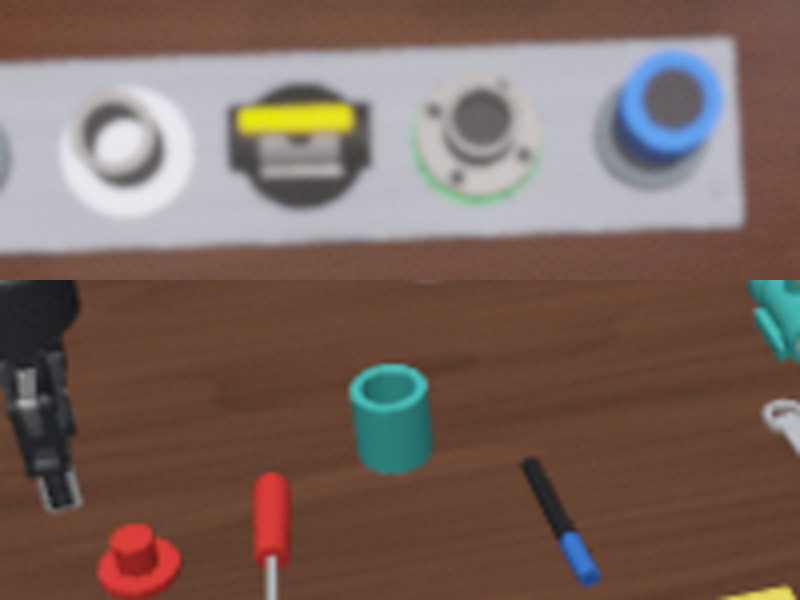

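The row looks right: the coupling is on white at (118,138), the valve on black with its handle at (297,118) along the row, and the flange on green at (477,137). The handle measures (0.642, 0.0625) at 90.9°. I overshot the plug by about 40 mm, so I go back, then down onto the knob and close.

```bash
python3 -m jog '[{"x":-0.23,"y":-0.14,"z":0,"ax":0,"ay":0,"az":0,"grip":0.8},{"x":-0.23,"y":-0.14,"z":0,"ax":0,"ay":0,"az":0,"grip":0.8},{"x":-0.23,"y":-0.15,"z":0,"ax":0,"ay":0,"az":0,"grip":0.8},{"x":0,"y":0,"z":0,"ax":0,"ay":0,"az":0,"grip":0.8},{"x":0,"y":0,"z":0.3,"ax":0,"ay":0,"az":0,"grip":0.8},{"x":0,"y":0,"z":0.4,"ax":0,"ay":0,"az":0,"grip":0.8},{"x":0,"y":0,"z":0.34,"ax":0,"ay":0,"az":0,"grip":0.8},{"x":0,"y":0,"z":0.18,"ax":0,"ay":0,"az":0,"grip":0.8},{"x":0,"y":0,"z":0,"ax":0,"ay":0,"az":0,"grip":0.8},{"x":0,"y":0,"z":0,"ax":0,"ay":0,"az":0,"grip":0.8}]'
python3 -m jog '[{"x":0,"y":0,"z":0,"ax":0,"ay":0,"az":0,"grip":0.5},{"x":0,"y":0,"z":0,"ax":0,"ay":0,"az":0,"grip":0.3},{"x":0,"y":0,"z":0,"ax":0,"ay":0,"az":0,"grip":0.1},{"x":0,"y":0,"z":0,"ax":0,"ay":0,"az":0,"grip":0.1},{"x":0,"y":0,"z":0,"ax":0,"ay":0,"az":0,"grip":0.1},{"x":0,"y":0,"z":0,"ax":0,"ay":0,"az":0,"grip":0.1},{"x":0,"y":0,"z":0,"ax":0,"ay":0,"az":0,"grip":0.1},{"x":0,"y":0,"z":0,"ax":0,"ay":0,"az":0,"grip":0.1},{"x":0,"y":0,"z":0,"ax":0,"ay":0,"az":0,"grip":0.1},{"x":0,"y":0,"z":0,"ax":0,"ay":0,"az":0,"grip":0.1}]' 35
python3 - <<'E'
from h import *
st();T,S=snapshot("top"),snapshot("scene")
print("coupling rim",plane(T,(179.5,134.3),.071),"flange plate",plane(T,(269.4,134),.025))
E
```

```text
t: 28.9
tcp_pos: [0.4306, -0.2869, 0.0256]
ee_rot: [0.716, -0.698, 0.0, -0.0]
wrist_force: [0.5, -0.6, -0.1]
grip_width: 0.0682
grip_force: 0.0
t: 29.9
tcp_pos: [0.4309, -0.2873, 0.026]
ee_rot: [0.716, -0.698, 0.001, -0.0]
wrist_force: [-0.6, -0.2, 5.6]
grip_width: 0.0268
grip_force: 34.3
t 29.90 [ 0.4309 -0.2873  0.026 ] phi -178.61 w 0.0268 gf 34.3 F [-0.6 -0.2  5.6]
coupling rim [0.63585987 0.17881675 0.071     ] flange plate [ 0.64341591 -0.05730309  0.025     ]
```

Knob gripped at 26.8 mm. While the arm is clear, I take a finer measurement of the coupling's rim.

Run:
```python
from h import *
T,S=snapshot("top"),snapshot("scene")
c=lambda s,x0,y0,x1,y1,k:cv2.resize(s["frame"][y0:y1,x0:x1,::-1],None,fx=k,fy=k,interpolation=cv2.INTER_NEAREST)
cv2.imwrite("pics/g.png",np.hstack([c(T,160,112,205,157,8),c(S,315,185,360,230,8)]))
```

```text
(no output)
```

View pics/g.png

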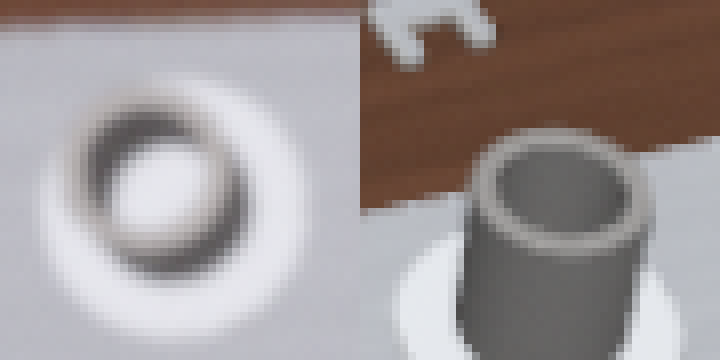

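The left crop shows the coupling's rim centred at (150,168), the white pad about (172,205). The right crop shows the rim at (560,190).

Run:
```python
from h import *
T,S=snapshot("top"),snapshot("scene")
a,b=(178.25,132.6),(339.5,208.25)
print(tri(T,a,S,b),plane(T,a,.071),plane(S,b,.071),"pad",plane(T,(181.2,137.2),.011))
```

```text
(array([0.64105929, 0.18314759, 0.06921512]), np.float64(0.0016399207630555435)) [0.64039081 0.18205398 0.071     ] [0.64278207 0.18309265 0.071     ] pad [0.64090816 0.18399842 0.011     ]
```

The rim is at (0.641, 0.183) and 69 mm high (71 expected), so it is centred on the pad to about 1 mm. I lift the plug and carry it over, TCP target (0.6408, 0.1838).

```bash
python3 -m jog '[{"x":0,"y":0,"z":-0.4,"ax":0,"ay":0,"az":0,"grip":0.1},{"x":0,"y":0,"z":-0.7,"ax":0,"ay":0,"az":0,"grip":0.1},{"x":0,"y":0,"z":-0.8,"ax":0,"ay":0,"az":0,"grip":0.1},{"x":0,"y":0,"z":-0.7,"ax":0,"ay":0,"az":0,"grip":0.1},{"x":0,"y":0,"z":-0.3,"ax":0,"ay":0,"az":0,"grip":0.1},{"x":-0.4,"y":-0.19,"z":0,"ax":0,"ay":0,"az":0,"grip":0.1},{"x":-0.8,"y":-0.38,"z":0,"ax":0,"ay":0,"az":0,"grip":0.1},{"x":-0.8,"y":-0.38,"z":0,"ax":0,"ay":0,"az":0,"grip":0.1},{"x":-0.8,"y":-0.38,"z":0,"ax":0,"ay":0,"az":0,"grip":0.1},{"x":-0.8,"y":-0.38,"z":0,"ax":0,"ay":0,"az":0,"grip":0.1}]'
python3 -m jog '[{"x":-0.8,"y":-0.38,"z":0,"ax":0,"ay":0,"az":0,"grip":0.1},{"x":-0.8,"y":-0.38,"z":0,"ax":0,"ay":0,"az":0,"grip":0.1},{"x":-0.8,"y":-0.38,"z":0,"ax":0,"ay":0,"az":0,"grip":0.1},{"x":-0.8,"y":-0.38,"z":0,"ax":0,"ay":0,"az":0,"grip":0.1},{"x":-0.8,"y":-0.38,"z":0,"ax":0,"ay":0,"az":0,"grip":0.1},{"x":-0.8,"y":-0.38,"z":0,"ax":0,"ay":0,"az":0,"grip":0.1},{"x":-0.6,"y":-0.3,"z":0,"ax":0,"ay":0,"az":0,"grip":0.1},{"x":-0.32,"y":-0.14,"z":0,"ax":0,"ay":0,"az":0,"grip":0.1},{"x":0,"y":0,"z":0,"ax":0,"ay":0,"az":0,"grip":0.1},{"x":0,"y":0,"z":0,"ax":0,"ay":0,"az":0,"grip":0.1}]'
python3 -m jog '[{"x":0,"y":0,"z":0.2,"ax":0,"ay":0,"az":0,"grip":0.1},{"x":0,"y":0,"z":0.4,"ax":0,"ay":0,"az":0,"grip":0.1},{"x":0,"y":0,"z":0.4,"ax":0,"ay":0,"az":0,"grip":0.1},{"x":0,"y":0,"z":0.2,"ax":0,"ay":0,"az":0,"grip":0.1},{"x":0,"y":0,"z":0,"ax":0,"ay":0,"az":0,"grip":0.1},{"x":0,"y":0,"z":0,"ax":0,"ay":0,"az":0,"grip":0.1},{"x":0,"y":0,"z":0,"ax":0,"ay":0,"az":0,"grip":0.1},{"x":0,"y":0,"z":0,"ax":0,"ay":0,"az":0,"grip":0.1},{"x":0,"y":0,"z":0,"ax":0,"ay":0,"az":0,"grip":0.1},{"x":0,"y":0,"z":0,"ax":0,"ay":0,"az":0,"grip":0.1}]'
python3 - <<'E'
from h import *
st();S=snapshot("scene")
cv2.imwrite("pics/i.png",cv2.resize(S["frame"][130:230,290:390,::-1],None,fx=5,fy=5,interpolation=cv2.INTER_CUBIC))
E
```

```text
t: 31.2
tcp_pos: [0.5116, -0.1032, 0.17]
ee_rot: [0.715, -0.699, -0.0, 0.0]
wrist_force: [1.3, 0.0, -1.1]
grip_width: 0.0269
grip_force: 34.7
t: 32.2
tcp_pos: [0.6399, 0.1844, 0.1694]
ee_rot: [0.716, -0.698, -0.0, 0.001]
wrist_force: [-0.5, -0.2, -0.7]
grip_width: 0.0267
grip_force: 34.7
t: 33.2
tcp_pos: [0.6408, 0.1845, 0.1108]
ee_rot: [0.716, -0.698, 0.0, -0.0]
wrist_force: [-0.1, -0.9, -0.3]
grip_width: 0.0267
grip_force: 34.7
t 33.20 [0.6408 0.1845 0.1108] phi -178.60 w 0.0267 gf 34.7 F [-0.1 -0.9 -0.3]
```

View pics/i.png

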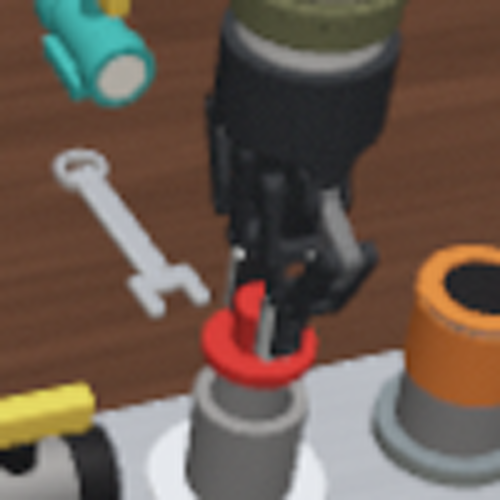

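The plug is upright above the coupling, with its disc at (260,345) and the rim at (249,400). Allowing for perspective, it is about 1 mm off in +y, well within the 4 mm clearance. I correct that and lower.

```bash
python3 -m jog '[{"x":0.02,"y":0,"z":0.08,"ax":0,"ay":0,"az":0,"grip":0.1},{"x":0,"y":0,"z":0.08,"ax":0,"ay":0,"az":0,"grip":0.1},{"x":0,"y":0,"z":0.08,"ax":0,"ay":0,"az":0,"grip":0.1},{"x":0,"y":0,"z":0.08,"ax":0,"ay":0,"az":0,"grip":0.1},{"x":0,"y":0,"z":0.08,"ax":0,"ay":0,"az":0,"grip":0.1},{"x":0,"y":0,"z":0.08,"ax":0,"ay":0,"az":0,"grip":0.1},{"x":0,"y":0,"z":0.04,"ax":0,"ay":0,"az":0,"grip":0.1},{"x":0,"y":0,"z":0,"ax":0,"ay":0,"az":0,"grip":0.1},{"x":0,"y":0,"z":0,"ax":0,"ay":0,"az":0,"grip":0.1},{"x":0,"y":0,"z":0,"ax":0,"ay":0,"az":0,"grip":0.1}]'
```

```text
t: 34.25
tcp_pos: [0.6407, 0.1835, 0.0846]
ee_rot: [0.716, -0.698, 0.0, -0.0]
wrist_force: [0.0, 0.0, -1.0]
grip_width: 0.0267
grip_force: 34.7
```

No contact force at 84.6 mm, so the spigot is in the bore. A little more to seat it.

```bash
python3 -m jog '[{"x":0,"y":0,"z":0.03,"ax":0,"ay":0,"az":0,"grip":0.1},{"x":0,"y":0,"z":0.02,"ax":0,"ay":0,"az":0,"grip":0.1},{"x":0,"y":0,"z":0,"ax":0,"ay":0,"az":0,"grip":0.1},{"x":0,"y":0,"z":0,"ax":0,"ay":0,"az":0,"grip":0.1},{"x":0,"y":0,"z":0,"ax":0,"ay":0,"az":0,"grip":0.1},{"x":0,"y":0,"z":0,"ax":0,"ay":0,"az":0,"grip":0.1},{"x":0,"y":0,"z":0,"ax":0,"ay":0,"az":0,"grip":0.1},{"x":0,"y":0,"z":0,"ax":0,"ay":0,"az":0,"grip":0.1},{"x":0,"y":0,"z":0,"ax":0,"ay":0,"az":0,"grip":0.1},{"x":0,"y":0,"z":0,"ax":0,"ay":0,"az":0,"grip":0.1}]'
```

```text
t: 35.25
tcp_pos: [0.641, 0.1835, 0.0833]
ee_rot: [0.716, -0.698, 0.001, -0.001]
wrist_force: [-1.2, 0.3, 5.6]
grip_width: 0.0269
grip_force: 35.1
```

It seats at 83.3 mm (83 expected) with 6.6 N of upward change. I release, rise and withdraw, then check.

```bash
python3 -m jog '[{"x":0,"y":0,"z":0,"ax":0,"ay":0,"az":0,"grip":0.6},{"x":0,"y":0,"z":0,"ax":0,"ay":0,"az":0,"grip":0.6},{"x":0,"y":0,"z":0,"ax":0,"ay":0,"az":0,"grip":0.6},{"x":0,"y":0,"z":0,"ax":0,"ay":0,"az":0,"grip":0.6},{"x":0,"y":0,"z":0,"ax":0,"ay":0,"az":0,"grip":0.6},{"x":0,"y":0,"z":-0.3,"ax":0,"ay":0,"az":0,"grip":0.6},{"x":0,"y":0,"z":-0.5,"ax":0,"ay":0,"az":0,"grip":0.6},{"x":0,"y":0,"z":-0.6,"ax":0,"ay":0,"az":0,"grip":0.6},{"x":0,"y":0,"z":-0.5,"ax":0,"ay":0,"az":0,"grip":0.6},{"x":0,"y":0,"z":-0.3,"ax":0,"ay":0,"az":0,"grip":0.6}]'
python3 -m jog '[{"x":-0.4,"y":0.4,"z":0,"ax":0,"ay":0,"az":0,"grip":0.6},{"x":-0.5,"y":0.7,"z":0,"ax":0,"ay":0,"az":0,"grip":0.6},{"x":-0.5,"y":0.7,"z":0,"ax":0,"ay":0,"az":0,"grip":0.6},{"x":-0.5,"y":0.7,"z":0,"ax":0,"ay":0,"az":0,"grip":0.6},{"x":-0.5,"y":0.7,"z":0,"ax":0,"ay":0,"az":0,"grip":0.6},{"x":-0.4,"y":0.4,"z":0,"ax":0,"ay":0,"az":0,"grip":0.6},{"x":0,"y":0,"z":0,"ax":0,"ay":0,"az":0,"grip":0.6},{"x":0,"y":0,"z":0,"ax":0,"ay":0,"az":0,"grip":0.6},{"x":0,"y":0,"z":0,"ax":0,"ay":0,"az":0,"grip":0.6},{"x":0,"y":0,"z":0,"ax":0,"ay":0,"az":0,"grip":0.6}]'
python3 - <<'E'
from h import *
st();T,S=snapshot("top"),snapshot("scene")
c=lambda s,x0,y0,x1,y1,k:cv2.resize(s["frame"][y0:y1,x0:x1,::-1],None,fx=k,fy=k,interpolation=cv2.INTER_CUBIC)
cv2.imwrite("pics/j.png",np.vstack([c(T,115,100,315,165,4),c(S,200,180,400,260,4)]))
print(comps(T,"red",(150,100,210,160)),comps(S,"red",(310,170,370,230)))
a,b=comps(T,"red",(150,100,210,160)),comps(S,"red",(310,170,370,230))
if a and b: print(plane(T,a[0][0],.077),tri(T,a[0][0],S,b[0][0]))
E
```

```text
t: 36.25
tcp_pos: [0.6414, 0.1836, 0.1944]
ee_rot: [0.716, -0.698, 0.001, -0.001]
wrist_force: [0.0, -0.0, -1.1]
grip_width: 0.0512
grip_force: 0.0
t: 37.25
tcp_pos: [0.4582, 0.3183, 0.1916]
ee_rot: [0.715, -0.699, 0.0, -0.0]
wrist_force: [0.5, -0.3, -0.6]
grip_width: 0.0512
grip_force: 0.0
t 37.25 [0.4582 0.3183 0.1916] phi -178.70 w 0.0512 gf 0.0 F [ 0.5 -0.3 -0.6]
[([177.8, 132.2], np.int32(273), [169, 123, 19, 19])] [([339.4, 205.5], np.int32(350), [328, 195, 23, 21])]
[0.64011534 0.18221559 0.077     ] (array([0.64008665, 0.18256117, 0.07786736]), np.float64(0.0010105912424634548))
```

View pics/j.png

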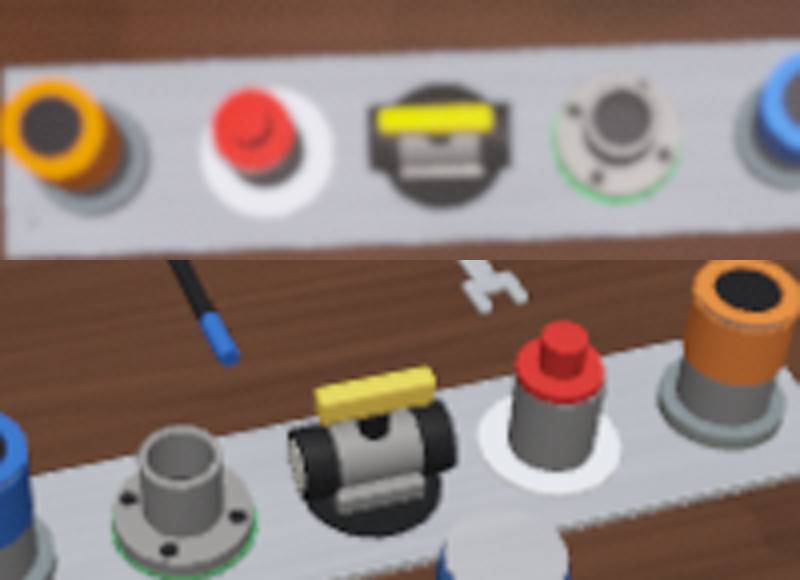

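The plug's disc lies level on the coupling's rim: bottom crop (560,370), centre (0.640, 0.1825) at 78 mm. The valve lies along the row at (375,440) and the flange is centred on green at (185,510). All are upright and released, so I hand in.

```bash
python3 -c "from bench import *;print(hand_in())"
```

```text
the job is handed in; nothing more can be done
None
```

The job is handed in at about 37 s of robot time: the flange is on the green pad by the blue stub, the coupling is on the white pad by the orange stub with the red plug seated, and the valve is on the black middle pad along the row, all upright and released (no verdict was returned).

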